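# Sweep the bench caliper and gauge a spacer pack

### The arm

A 6-joint arm with a two-finger parallel gripper is mounted at the origin on the work surface. World frame = base frame: x ahead of the robot, y to its left, z up, the work surface at z = 0. Lengths are in mm, angles in degrees, forces in N, time in s.
With the tool pointing down it reaches from about 350 to 850 mm from the base axis. Payload 8.1 kg.
Tool frame: the origin (TCP) lies midway between the tips of the shut fingers; the grasp point (between the pads) lies 19 mm behind it (r.pinch_z is the distance from the TCP to the grasp point, in mm); z points along the fingers, y is the line along which they close (so a half turn about z gives the same grasp; the last joint's range is limited). The gripper opens to 85 mm and grips with 20 to 120 N. Pads are 22 mm wide; open, the fingers measure 114 mm over their backs; the gripper's body (76 mm by 85 mm) begins 54 mm behind the grasp point. The pads swing forward as they close: fully open they stand 13 mm farther back than shut.
Start: joints at [-78.174, 7.471, 85.268, -0, 87.261, -4.893], TCP at [172.626, -574.635, 231.292] pointing down, gripper open.
Joint ranges: [-169.43, 169.43], [-51.17, 129.36], [1.28, 143.12], [-76.62, 256.62], [0, 156.53], [-152.29, 152.29]. Speed limits (degrees/s): [136.94, 136.94, 159.86, 180, 180, 180].

### API

Orientations are given as [roll, pitch, yaw] about the fixed x, y, z axes, in that order (R = Rz(yaw) Ry(pitch) Rx(roll)).
In Python, from bench import r gives the robot as it stands.
- The arm moves only by the shell command python3 -m jog 'ROWS' [OPENING] [FORCE]. ROWS is JSON, one flat list of numbers, 6 for each row, row after row: the shift along the tool's x, y, z in m, then the turn, a rotation vector about the tool's x, y, z in rad. A call has 1 to 8 rows; each row is the pose to reach, as a shift and turn from the pose commanded when the call began, along the tool's axes at that moment; what a row does not reach only later rows make up. A row lasts 1/8 s, in which the tool goes at most 62.5 mm and 10.7 degrees, less where a joint would pass 70% of its speed; a pose out of reach is approached as far as the arm can. A call with a gripper value outside its range is refused whole. OPENING is the opening, from -1 (shut) to 1 (fully open), set as the call begins (- or left out, the last holds). The fingers move at their own pace and stop on an object; FORCE is the grip in N (left out, the last holds). Time passes only in rows, so rows that repeat a pose let the fingers close. It gives the time, the measured TCP pose, the force, the opening and the grip force at its end, in the units of the state.
- r.sense(): the state, without advancing time (a new reading comes with each control period).
- r.snapshot(name): name is "scene" or "top" or "wrist"; returns a dict with "pixels" (400x640x3 uint8, red, green, blue), "range_z" (400x640 float32, mm along the optical axis (not along the pixel's ray), 0 where there is no reading), "K" (3x3 intrinsics, pixels), "rvec" (rotation vector, rad) and "tvec" (3), from world to camera coordinates, as OpenCV has them. Camera axes: x right, y down, z forward; pixel columns grow to the right and rows downward; lengths in mm; the calibration is good to about 2 mm. A picture is of the moment at which its call begins.
- r.hand_in(): hands the job in; it is judged then, once.
Trained networks look in a picture, given as the dict that the camera call returned (one of the last four; its "shot" number tells which), for a name from the list of things; names that differ only in an ending like _2 or _b are one class to them, and where a whole thing is asked for, a point or a joint stands for the part that bears it (a point fixed in the world has none). Each returns a list of dicts, best first, with "score" (0 to 1); they miss things now and then, are a little off and sometimes report something else, mostly with a low value. They report only what shows in the picture. A call takes as long as a camera call.
- r.look_for(picture, target): "bbox" ([left, top, right, bottom] in pixels, round what is visible of it).
- r.outline_of(picture, target): "region" (400x640 bool, what is visible of it) and "bbox" ([left, top, right, bottom] in pixels, round what is visible of it).
The state is a dict: "time": time; "joint_pos": joint angles; "qd": joint speeds; "joint_efforts": joint torques, N m; "tool_pos": TCP position; "tcp_rot": TCP orientation; "ft_force": force on the tool from outside, world axes, zero at the start; "wrist_torque": the same for the moment, N m; "finger_gap": finger opening in mm; "grip_force": force on a finger pad.
Only numpy, scipy, OpenCV 4.12 (cv2) and the standard library are available. Lean on these libraries where they do the work, as an engineer would, in place of code of your own. Each camera call takes 0.05 s, during which the arm holds its last target. There are 200 camera calls.

### The job

Using the hand brush and never the fingers, sweep every wooden or cork offcut off the narrow rail of the bench caliper into the blue catch tray behind it. Then lay all the spacers that are there in a row end to end on top of the cleared rail between the jaws, centred and with their length along the rail, and slide the jaw gently shut on them until the pack has pushed the sprung anvil about half way in, never to its stop; leave the pack held like that. Finish with the brush standing on its bristles in the middle of the grey coaster, and leave the GPS case, the chart clamp and the bottle cap where they are.

Things in the scene. Friction and masses are not known exactly. Their poses are not given: they have to be found in the camera images.
- caliper: Bench caliper, fixed. Origin on the table under the middle of its rail; z up, y along the rail. Aluminium rail 24 mm wide (x), 340 mm long (y -160 to 180), top at z 36 mm. Grey housing (46 mm wide, y -137 to -107, top 38 mm above the rail) holds the sprung anvil at the -y end; the steel jaw slides in from the +y end. Dark end feet 70 mm wide (x), 14 mm high, at y -145 and 165.
- rail_top (a point): Point on the top face of the rail, above the caliper's origin (x 0, y 0, z 36 mm); axes as the caliper.
- tray_floor (a point): Middle of the floor of the blue catch tray, which adjoins the rail on the far (+x) side (this point: caliper x 58, y 10, z 3 mm). Floor x 12 to 103, y -105 to 125; outer walls 16 mm high.
- jaw_face (a point): Middle of the sliding jaw's flat face, which looks to the caliper's -y, at 20 mm above the rail top; at caliper y = 125 mm minus the jaw joint. The jaw is 44 mm wide (x), 30 mm thick behind the face (y), top 38 mm above the rail.
- jaw_tab (a point): Centre of the top of the orange square grip tab on the jaw, 20 x 20 mm in plan, standing 28 mm above the jaw's top (tab top 66 mm above the rail, 102 mm above the table); 15 mm behind (+y of) the jaw face.
- anvil_face (a point): Middle of the sprung anvil's steel face (40 wide x 34 mm high), which looks to the caliper's +y, 19 mm above the rail top; at caliper y = -85 mm minus the anvil joint.
- jaw (a joint): Travel of the sliding jaw, m: 0 fully open (face 210 mm from the resting anvil), grows as it shuts towards the anvil (caliper -y), up to 0.145. Starts at 0 to 0.015. Friction about 10 N, and it stays where it is left.
- anvil (a joint): How far the anvil is pressed in (towards caliper -y), m: 0 at rest, spring 1.2 N per mm, hard stop at 0.010 (12 N); half way is 0.005 (6 N).
- coaster: Round grey silicone coaster, 110 mm across, 6 mm thick, fixed; origin at the centre of its underside. The brush stands on it at the start.
- brush: Hand brush standing on its bristles: dark bristle block 26 (x) x 78 (y) x 24 mm, pale wood back 32 x 84 x 14 mm above it, then a red upright grip 20 (x) x 50 (y) x 30 mm, top 68 mm above the bristle tips. 0.11 kg. Origin: middle of the bristle tips (underside), z up. Take it by the red grip across its 20 mm.
- spacer_a: Loose white nylon spacer, a square block 28 x 28 mm and 32 mm long with a dark bolt hole along its length. Origin at its centre; y is the length direction; x and z are the 28 mm sides. Starts lying on the table, length level. May be absent.
- spacer_b: Loose brass spacer, a square block 28 x 28 mm and 34 mm long with a dark bolt hole along its length. Origin at its centre; y is the length direction; x and z are the 28 mm sides. Starts lying on the table, length level. May be absent.
- spacer_c: Loose black plastic spacer, a square block 28 x 28 mm and 36 mm long with a dark bolt hole along its length. Origin at its centre; y is the length direction; x and z are the 28 mm sides. Starts lying on the table, length level. May be absent.
- spacer_d: Loose copper spacer, a square block 28 x 28 mm and 38 mm long with a dark bolt hole along its length. Origin at its centre; y is the length direction; x and z are the 28 mm sides. Starts lying on the table, length level. May be absent.
- scrap1: Chunky wood or cork offcut about 18 x 16 x 16 mm (x, y, z), about 12 g, lying on top of the caliper's rail at the start. Origin: centre of its underside. May be absent.
- scrap2: Chunky wood or cork offcut about 16 x 20 x 15 mm (x, y, z), about 12 g, lying on top of the caliper's rail at the start. Origin: centre of its underside. May be absent.
- scrap3: Chunky wood or cork offcut about 17 x 17 x 18 mm (x, y, z), about 12 g, lying on top of the caliper's rail at the start. Origin: centre of its underside. May be absent.
- scrap4: Chunky wood or cork offcut about 20 x 15 x 14 mm (x, y, z), about 12 g, lying on top of the caliper's rail at the start. Origin: centre of its underside. May be absent.
- gps_case: Bystander: green plastic handheld GPS case, 62 x 118 x 30 mm; origin at the centre of its underside.
- chart_clamp: Bystander: steel chart clamp with a spring lever, 35 x 80 mm, about 25 mm high; origin at the centre of its underside.
- bottle_cap: Bystander: round green glass bottle cap, 36 mm across, 20 mm high; origin at the centre of its underside.

How it is judged:
By the outcome, as a careful person would: the job done as asked, in the order asked, and still so for the second after the job is handed in, with the robot touching nothing.
Of spacer_a, spacer_b, spacer_c, spacer_d only 3 to 4 are there at a start; the rules pass over those that are not, and their reading is None.
Of scrap1, scrap2, scrap3, scrap4 only 2 to 4 are there at a start; the rules pass over those that are not, and their reading is None.
At some moment in a run one of spacer_a, spacer_b, spacer_c, spacer_d may be knocked a few centimetres aside while the robot is not near it.
It also fails if it takes over 210 s, if anything falls off the work surface, if the arm or the gripper's body presses on something with over 40 N, if the wrist force passes 120 N, or if a joint passes its speed limit or range.

## Working session

There is one attempt and no reset: what is moved stays moved. The work goes in short steps, Python scripts to look and compute and a shell command to move; the robot and the scene stay as the last step left them, time stands still between calls to the robot, and variables do not carry over. Pictures are saved under pics/ and viewed, at most 14 in all, crops included, and the job is handed in when it is done.

```bash
mkdir -p pics; ls; cat > h.py <<'E'
import numpy as np, cv2
from scipy.spatial.transform import Rotation as R
from bench import r
def cloud(p):
    K=p["K"];Rm=cv2.Rodrigues(np.array(p["rvec"],float))[0];t=np.array(p["tvec"],float).ravel()
    z=p["range_z"].astype(float);v,u=np.mgrid[:z.shape[0],:z.shape[1]]
    c=np.stack([(u-K[0][2])/K[0][0]*z,(v-K[1][2])/K[1][1]*z,z],-1)
    w=(c-t)@Rm
    w[z<=0]=np.nan
    return w
def snap(n,f=None):
    p=r.snapshot(n)
    if f: cv2.imwrite("pics/"+f,p["pixels"][:,:,::-1])
    return p
def proj(p,X):
    return cv2.projectPoints(np.array(X,float).reshape(-1,3),np.array(p["rvec"],float),np.array(p["tvec"],float),np.array(p["K"],float),None)[0].reshape(-1,2)
E
python3 - <<'E'
from h import *
p=snap("top","top0.png");q=snap("scene","scene0.png")
for nm,pp in(("top",p),("scene",q)):
    w=cloud(pp)
    for t in "caliper jaw_tab coaster brush spacer_a spacer_b spacer_c spacer_d scrap1 scrap2 scrap3 scrap4 gps_case chart_clamp bottle_cap".split():
        for d in r.outline_of(pp,t)[:3]:
            m=d["region"]; a=w[m]; a=a[~np.isnan(a[:,0])]
            print(nm,t,round(d["score"],2),[int(x) for x in d["bbox"]],np.round(np.median(a,0)) if len(a) else None, np.round(np.percentile(a[:,2],95)) if len(a) else None)
print(r.sense())
E
```

```text
pics
top caliper 0.68 [239, 136, 371, 188] [609.  65.   7.] 75.0
top jaw_tab 0.57 [369, 241, 386, 254] [ 389. -133.   18.] 23.0
top jaw_tab 0.54 [249, 162, 265, 182] [564. 179.  75.] 104.0
top coaster 0.73 [158, 177, 201, 221] [497. 366.   7.] 11.0
top brush 0.67 [158, 184, 196, 213] [493. 377.  45.] 76.0
top brush 0.32 [241, 135, 371, 188] [608.  67.   7.] 75.0
top spacer_a 0.77 [411, 166, 427, 184] [ 579. -240.   28.] 32.0
top spacer_a 0.61 [458, 223, 476, 231] [ 444. -359.   28.] 32.0
top spacer_a 0.57 [450, 178, 468, 195] [ 553. -340.   28.] 32.0
top spacer_b 0.77 [411, 166, 427, 184] [ 579. -240.   28.] 32.0
top spacer_b 0.61 [458, 223, 476, 231] [ 444. -359.   28.] 32.0
top spacer_b 0.57 [450, 178, 468, 195] [ 553. -340.   28.] 32.0
top spacer_c 0.77 [411, 166, 427, 184] [ 579. -240.   28.] 32.0
top spacer_c 0.61 [458, 223, 476, 231] [ 444. -359.   28.] 32.0
top spacer_c 0.57 [450, 178, 468, 195] [ 553. -340.   28.] 32.0
top spacer_d 0.77 [411, 166, 427, 184] [ 579. -240.   28.] 32.0
top spacer_d 0.61 [458, 223, 476, 231] [ 444. -359.   28.] 32.0
top spacer_d 0.57 [450, 178, 46
[... 2652 characters left out ...]
.] 24.0
{'time': 1.6, 'joint_pos': array([-7.81742674e+01,  7.47165535e+00,  8.52677565e+01,  1.40300138e-04,
        8.72599411e+01, -4.89281541e+00]), 'qd': array([-0.08068694,  0.08062118, -0.00511591, -0.0393159 ,  0.01048365,
       -0.03913345]), 'joint_efforts': array([-1.27446030e-03, -5.69304192e+01, -5.00855148e+01, -2.88387428e-04,
        1.23680504e-03, -3.79710275e-05]), 'tool_pos': array([ 172.62959219, -574.642377  ,  231.28753463]), 'tcp_rot': array([ 1.79999343e+02, -8.44455924e-05,  1.67185413e+01]), 'ft_force': array([-0.21346672, -0.14074121, -0.0350205 ]), 'wrist_torque': array([ 0.01268241, -0.01196306, -0.06605307]), 'grip_force': 0.0, 'finger_gap': 85.20050325206162}
```

```bash
python3 - <<'E'
import cv2,numpy as np
a=cv2.imread("pics/top0.png")[125:280,140:500];b=cv2.imread("pics/scene0.png")[160:300,125:485]
a=cv2.resize(a,None,fx=2.1,fy=2.1,interpolation=3);b=cv2.resize(b,None,fx=1.85,fy=1.85,interpolation=3)
b=cv2.copyMakeBorder(b,0,0,0,a.shape[1]-b.shape[1],0)
c=np.vstack([a,b]);print(c.shape);cv2.imwrite("pics/m0.png",c)
E
```

```text
(585, 756, 3)
```

View pics/m0.png

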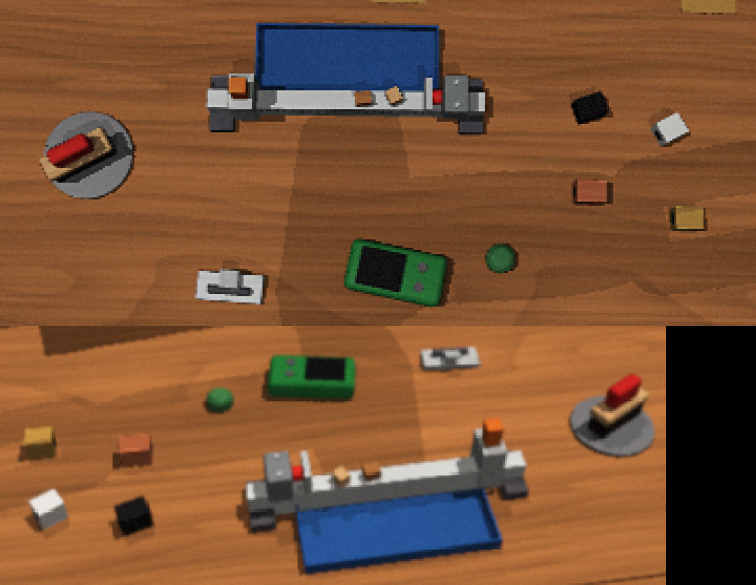

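```bash
cat >> h.py <<'E'
def to(x,y,z,yaw=90,frm=None):
    "tool shift (m) and turn (rad) from the present (or given x,y,z,yaw) pose"
    if frm is None:
        s=r.sense();p0=s["tool_pos"];R0=R.from_euler("xyz",s["tcp_rot"],degrees=True)
    else: p0=np.array(frm[:3],float);R0=R.from_euler("xyz",[180,0,frm[3]],degrees=True)
    d=R0.inv().apply(np.array([x,y,z])-p0)/1000
    v=(R0.inv()*R.from_euler("xyz",[180,0,yaw],degrees=True)).as_rotvec()
    print(np.round(d,4),np.round(v,3)); return d,v
E
python3 -m jog '[0.55,-0.482,-0.149,0,0,-1.279,0.55,-0.482,-0.149,0,0,-1.279,0.55,-0.482,-0.149,0,0,-1.279,0.55,-0.482,-0.149,0,0,-1.279,0.55,-0.482,-0.149,0,0,-1.279,0.55,-0.482,-0.149,0,0,-1.279,0.55,-0.482,-0.149,0,0,-1.279,0.55,-0.482,-0.149,0,0,-1.279]'
python3 -c "
from h import *
to(530,45,380)"
```

```text
time: 2.6
tool_pos: [433.4, -157.6, 331.9]
tcp_rot: [179.9, 0.0, 90.1]
ft_force: [0.8, -1.1, -0.1]
finger_gap: 85.4
grip_force: 0.0
[ 0.2023  0.0971 -0.0481] [0.001 0.001 0.002]
```

```bash

python3 -m jog '[0.2,0.097,-0.048,0,0,0,0.2,0.097,-0.048,0,0,0,0.2,0.097,-0.048,0,0,0,0.2,0.097,-0.048,0,0,0,0.2,0.097,-0.048,0,0,0,0.2,0.097,-0.048,0,0,0]'
python3 -c "
from h import *
p=snap('wrist','w1.png');print(p['rvec'],p['tvec'],p['K'])
w=cloud(p)
for z0,z1 in((30,42),(45,60),(66,82),(95,110),(-5,8)):
  m=(w[...,2]>z0)&(w[...,2]<z1);print(z0,m.sum(),np.round(np.nanmin(w[m],0)) if m.any() else '',np.round(np.nanmax(w[m],0)) if m.any() else '',np.median(w[m],0) if m.any() else '')
to(480,330,300)
"
```

```text
time: 3.35
tool_pos: [529.5, 40.4, 378.9]
tcp_rot: [-180.0, 0.0, 90.0]
ft_force: [-0.7, 0.4, -0.0]
finger_gap: 85.3
grip_force: 0.0
[-2.86281717e+00 -1.45621850e-03  1.69472701e-03] [-528.50884519  -38.36511014  531.63709818] [[337.82538339   0.         325.43560134]
 [  0.         337.82538339 200.60733575]
 [  0.           0.           1.        ]]
30 4688 [  28. -227.   30.] [930. 239.  42.] [569.26888191  38.15043522  34.76361661]
45 876 [ 47. -82.  45.] [600. 195.  60.] [569.23689474  -1.94706936  50.94918186]
66 1448 [551. -86.  66.] [601. 199.  80.] [575.79961042 -38.44951556  73.09177422]
95 350 [563. 174.  97.] [583. 194. 104.] [572.70138702 183.62324187 101.36184884]
-5 168010 [ -86. -441.   -5.] [919. 248.   8.] [ 4.85807410e+02  3.28957067e+01 -4.21260806e-01]
[ 0.29   -0.0494  0.0788] [-0.001  0.    -0.001]
```

View pics/w1.png

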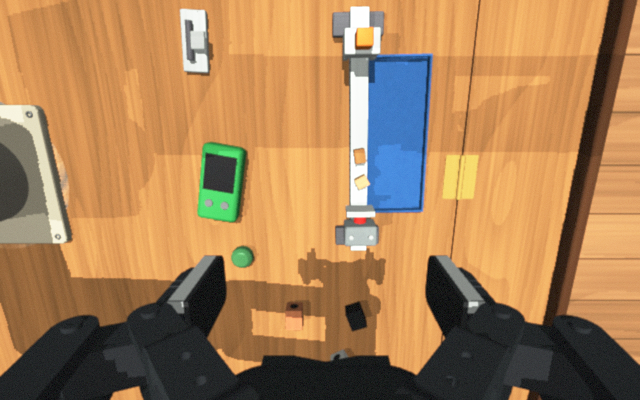

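```bash

cat >> h.py <<'E'
def rail(p,ys=(-60,140)):
    w=cloud(p);m=(w[...,2]>30)&(w[...,2]<40)&(abs(w[...,0]-570)<40)&(w[...,1]>ys[0])&(w[...,1]<ys[1]);a=w[m]
    C=[]
    for y in np.arange(ys[0],ys[1],8):
        b=a[abs(a[:,1]-y)<4]
        if len(b)>8: C.append((y,np.percentile(b[:,0],1),np.percentile(b[:,0],99)))
    C=np.array(C);wd=C[:,2]-C[:,1];k=abs(wd-np.median(wd))<3
    f=np.polyfit(C[k,0],(C[k,1]+C[k,2])/2,1);print("width",np.median(wd),"n",k.sum(),"x=%.4f*y+%.2f"%tuple(f),"yaw",-np.degrees(np.arctan(f[0])));return f
E
python3 -c "
from h import *
p=snap('wrist');w=cloud(p)
f=rail(p)
for n,z0,z1,x,y in(('tab',95,108,572,180),('jawtop',68,80,570,160),('house',68,80,570,-75),('scrap',46,58,570,20)):
  m=((w[...,2]>z0)&(w[...,2]<z1)&(abs(w[...,0]-x)<50)&(abs(w[...,1]-y)<60)).astype(np.uint8)
  n_,l,st,_=cv2.connectedComponentsWithStats(m)
  for i in range(1,n_):
    if st[i,4]>15:
      a=w[l==i];print(n,st[i,4],np.round(cv2.minAreaRect(a[:,:2].astype(np.float32))[0],1),np.round(cv2.minAreaRect(a[:,:2].astype(np.float32))[1:][0],1),cv2.minAreaRect(a[:,:2].astype(np.float32))[2],'ymin/max',np.round(a[:,1].min(),1),np.round(a[:,1].max(),1),np.median(a[:,2]))
"
python3 -m jog '[0.29,-0.05,0.079,0,0,0,0.29,-0.05,0.079,0,0,0,0.29,-0.05,0.079,0,0,0,0.29,-0.05,0.079,0,0,0,0.29,-0.05,0.079,0,0,0,0.29,-0.05,0.079,0,0,0]'
python3 -c "
from h import *
p=snap('wrist','w2.png')
d=r.outline_of(p,'brush');print([(x['score'],x['bbox']) for x in d]);d=r.outline_of(p,'coaster');print([(x['score'],x['bbox']) for x in d])
w=cloud(p);px=p['pixels'].astype(int)
red=(px[...,0]>120)&(px[...,1]<70)&(px[...,2]<70)&(w[...,2]>60)
a=w[red&(w[...,2]>np.nanmedian(w[red][:,2])-4)].astype(np.float32);print('grip',cv2.minAreaRect(a[:,:2]),np.median(a[:,2]))
m=(w[...,2]>2)&(w[...,2]<9)&(np.hypot(w[...,0]-497,w[...,1]-366)<75);a=w[m].astype(np.float32);print('coaster',cv2.minEnclosingCircle(a[:,:2]),np.median(a[:,2]),np.hstack([a.min(0),a.max(0)]))
"

```

```text
width 22.577533567759133 n 19 x=-0.0230*y+577.20 yaw 1.315542650918151
tab 353 [572.9 183.7] [19.4 20.3] 2.077347993850708 ymin/max 173.6 194.1 101.17009655315756
jawtop 606 [573.2 183.9] [44.2 30.4] 0.884705126285553 ymin/max 168.4 198.9 73.32230712640808
house 171 [578.4 -38.3] [39.5  8.5] 0.9958360195159912 ymin/max -42.4 -33.7 71.28221564108297
house 642 [578.5 -70.7] [44.5 29.6] 0.9148778319358826 ymin/max -85.6 -55.8 73.10355719765533
scrap 164 [576.2  40.2] [15.8 19.7] 9.133699417114258 ymin/max 29.6 50.6 50.23441087372895
scrap 145 [580.2   2.8] [17.8 16.1] 28.014127731323242 ymin/max -8.2 13.2 51.27224044934726
scrap 73 [577.6 -34.3] [39.  1.] 1.4304873943328857 ymin/max -35.3 -33.5 52.49891049512299
time: 4.2
tool_pos: [477.9, 332.3, 297.9]
tcp_rot: [-179.8, 0.1, 90.2]
ft_force: [0.9, -1.2, 0.2]
finger_gap: 85.0
grip_force: 0.0
[(0.71, [315.8, 81.7, 371.9, 156.5])]
[(0.69, [303.8, 76.6, 390.4, 166.2])]Traceback (most recent call last):
  File "<string>", line 7, in <module>
    a=w[red&(w[...,2]>np.nanmedian(w[red][:,2])-4)].astype(np.float32);print('grip',cv2.minAreaRect(a[:,:2]),np.median(a[:,2]))
                                                                                    ~~~~~~~~~~~~~~~^^^^^^^^^
cv2.error: OpenCV(4.12.0) /io/opencv/modules/imgproc/src/convhull.cpp:143: error: (-215:Assertion failed) total >= 0 && (depth == CV_32F || depth == CV_32S) in function 'convexHull'
```

View pics/w2.png

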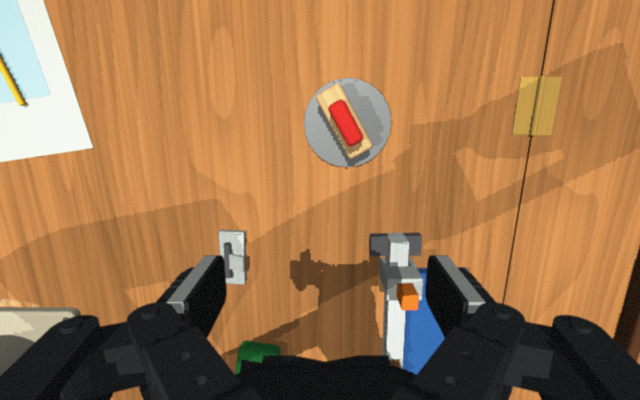

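```bash

python3 -c "
from h import *
p=snap('wrist')
w=cloud(p);px=p['pixels'].astype(int);print(px[122,346],w[122,346])
box=np.zeros(w.shape[:2],bool);box[75:170,300:395]=1
for n,z0,z1 in(('grip',65,85),('back',38,52),('coaster',1,12)):
  m=box&(w[...,2]>z0)&(w[...,2]<z1);a=w[m].astype(np.float32)
  print(n,m.sum(),np.median(a,0),cv2.minAreaRect(np.ascontiguousarray(a[:,:2])),cv2.minEnclosingCircle(np.ascontiguousarray(a[:,:2])))
"

```

```text
[236  55  48] [501.49327317 380.2432882   73.89371702]
grip 849 [497.37354 383.27438  72.84567] ((497.9932556152344, 382.20404052734375), (19.952449798583984, 49.813533782958984), 30.023155212402344) ((498.0574951171875, 382.170654296875), 25.08971405029297)
back 1175 [493.79138  388.71738   43.029808] ((497.9084777832031, 382.298583984375), (32.00817108154297, 83.82688903808594), 29.976703643798828) ((498.2388610839844, 382.45574951171875), 43.41594314575195)
coaster 4091 [511.16052  378.06052    5.404404] ((508.0030212402344, 374.19512939453125), (120.699462890625, 117.4930419921875), 1.3661662340164185) ((506.50390625, 373.7210388183594), 77.42302703857422)
```

```bash

python3 -c "
from h import *
p=snap('wrist')
w=cloud(p)
box=np.zeros(w.shape[:2],bool);box[70:175,295:400]=1
m=(box&(w[...,2]>2.7)&(w[...,2]<9)).astype(np.uint8)
n,l,st,_=cv2.connectedComponentsWithStats(m);i=1+np.argmax(st[1:,4])
c,_=cv2.findContours((cv2.morphologyEx((l==i).astype(np.uint8),cv2.MORPH_CLOSE,np.ones((25,25)))),0,1);c=max(c,key=len)[:,0]
a=w[c[:,1],c[:,0],:2];a=a[~np.isnan(a[:,0])]
from scipy.optimize import least_squares
s=least_squares(lambda q:np.hypot(*(a-q[:2]).T)-q[2],[507,374,55],loss='soft_l1');print(s.x,np.abs(s.fun).mean())
to(498,382.2,120,120)
to(498,382.2,49,120,(498,382.2,120,120))
"

```

```text
[503.26798952 378.08180242  54.0414305 ] 0.3156925752853455
[0.0531 0.0172 0.1809] [ 0.001  0.    -0.526]
[ 0.    -0.     0.071] [0. 0. 0.]
```

```bash

python3 -m jog '[0.053,0.0172,0.18,0,0,-0.526,0.053,0.0172,0.18,0,0,-0.526,0.053,0.0172,0.18,0,0,-0.526,0.053,0.0172,0.18,0,0,-0.526,0.053,0.0172,0.18,0,0,-0.526,0.053,0.0172,0.18,0,0,-0.526]' 1
python3 -c "
from h import *
to(498,382.2,49,120)
"
```

```text
time: 5.2
tool_pos: [499.2, 384.1, 124.4]
tcp_rot: [179.6, -0.0, 120.0]
ft_force: [-0.8, 0.0, -0.0]
finger_gap: 85.1
grip_force: 0.0
[-0.0011 -0.0024  0.0754] [ 0.006 -0.    -0.   ]
```

```bash

python3 -m jog '[0,0,0.04,0,0,0,0,0,0.04,0,0,0,0,0,0.04,0,0,0,0,0,0.04,0,0,0]'
python3 -c "
from h import *
to(498,382.2,49,120)
"
```

```text
time: 5.7
tool_pos: [498.1, 384.4, 82.7]
tcp_rot: [179.8, -0.0, 120.1]
ft_force: [-0.5, 0.3, 0.0]
finger_gap: 85.5
grip_force: 0.0
[-0.0019 -0.0013  0.0337] [ 0.004 -0.     0.002]
```

```bash

python3 -m jog '[-0.002,-0.0013,0.0337,0,0,0,-0.002,-0.0013,0.0337,0,0,0,-0.002,-0.0013,0.0337,0,0,0,-0.002,-0.0013,0.0337,0,0,0,-0.002,-0.0013,0.0337,0,0,0]'
python3 -m jog '[0,0,0,0,0,0,0,0,0,0,0,0,0,0,0,0,0,0,0,0,0,0,0,0,0,0,0,0,0,0,0,0,0,0,0,0,0,0,0,0,0,0,0,0,0,0,0,0]' -1 40
python3 -m jog '[0,0,0,0,0,0,0,0,-0.11,0,0,0,0,0,-0.11,0,0,0,0,0,-0.11,0,0,0,0,0,-0.11,0,0,0,0,0,-0.11,0,0,0]'
python3 -c "
from h import *
to(530,23,160,91.2)
"
```

```text
time: 6.32
tool_pos: [497.4, 381.8, 47.7]
tcp_rot: [179.9, -0.0, 120.1]
ft_force: [-0.3, -0.4, -0.5]
finger_gap: 85.1
grip_force: 0.0
time: 7.32
tool_pos: [496.7, 381.2, 46.4]
tcp_rot: [-180.0, -0.0, 120.1]
ft_force: [-0.5, 1.2, -2.0]
finger_gap: 19.4
grip_force: 44.9
time: 8.07
tool_pos: [495.5, 380.5, 154.1]
tcp_rot: [-179.8, 0.0, 120.1]
ft_force: [0.3, -0.5, -2.8]
finger_gap: 19.2
grip_force: 45.1
[-0.3265 -0.1497 -0.0053] [-0.004  0.001  0.505]
```

```bash

python3 -m jog '[-0.3265,-0.15,-0.005,0,0,0.505,-0.3265,-0.15,-0.005,0,0,0.505,-0.3265,-0.15,-0.005,0,0,0.505,-0.3265,-0.15,-0.005,0,0,0.505,-0.3265,-0.15,-0.005,0,0,0.505,-0.3265,-0.15,-0.005,0,0,0.505,-0.3265,-0.15,-0.005,0,0,0.505,-0.3265,-0.15,-0.005,0,0,0.505]'
python3 -m jog '[0,0,0,0,0,0,0,0,0,0,0,0,0,0,0,0,0,0]'
python3 -c "
from h import *
to(530,22,79,91.2)
p=snap('wrist','w3.png')
"
```

```text
time: 9.07
tool_pos: [530.1, 23.8, 160.2]
tcp_rot: [-179.9, -0.0, 91.2]
ft_force: [-0.6, 0.5, -1.7]
finger_gap: 19.5
grip_force: 44.9
time: 9.45
tool_pos: [530.9, 24.3, 161.4]
tcp_rot: [180.0, -0.0, 91.3]
ft_force: [0.1, 0.8, -1.5]
finger_gap: 19.5
grip_force: 44.9
[-0.0023 -0.001   0.0824] [ 0.    -0.     0.001]
```

View pics/w3.png

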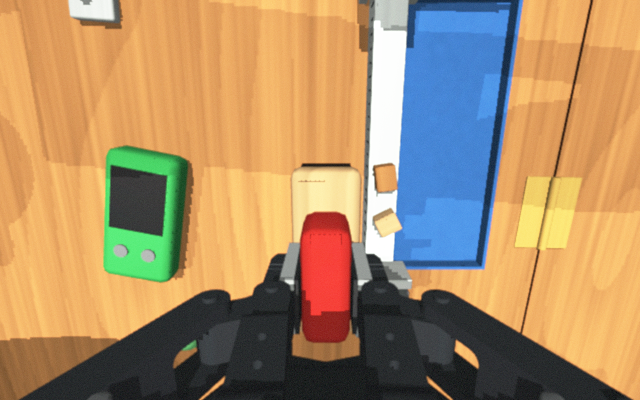

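```bash

python3 -m jog '[-0.001,-0.001,0.06,0,0,0,-0.001,-0.001,0.081,0,0,0,-0.001,-0.001,0.081,0,0,0,-0.001,-0.001,0.081,0,0,0,-0.001,-0.001,0.081,0,0,0,-0.001,-0.001,0.081,0,0,0]'
python3 -m jog '[0,0,0,0,0,0,0,0,0,0,0,0]'
python3 -c "
from h import *
p=snap('wrist');w=cloud(p);rail(p,(40,120));
"
```

```text
time: 10.25
tool_pos: [530.8, 22.5, 81.7]
tcp_rot: [179.9, 0.0, 91.2]
ft_force: [0.5, 0.2, -1.3]
finger_gap: 19.3
grip_force: 44.7
time: 10.5
tool_pos: [530.0, 22.5, 80.6]
tcp_rot: [180.0, 0.0, 91.2]
ft_force: [0.0, 0.0, -1.2]
finger_gap: 18.9
grip_force: 44.7
width 23.65254365511754 n 10 x=-0.0219*y+577.07 yaw 1.2523742023344229
```

```bash

python3 -m jog '[0,0.01,0.0022,0,0,0,0,0.018,0.0022,0,0,0,0,0.024,0.0022,0,0,0,0,0.03,0.0022,0,0,0,0,0.036,0.0022,0,0,0,0,0.042,0.0022,0,0,0,0,0.048,0.0022,0,0,0,0,0.054,0.0022,0,0,0]'
python3 -m jog '[0,0.006,0,0,0,0,0,0.012,0,0,0,0,0,0.018,0,0,0,0,0,0.024,0,0,0,0,0,0.024,0,0,0,0,0,0.024,0,0,0,0]'
python3 -m jog '[0,0,-0.04,0,0,0,0,0,-0.08,0,0,0,0,-0.04,-0.08,0,0,0,0,-0.1,-0.08,0,0,0,0,-0.1,-0.08,0,0,0,0,-0.1,-0.08,0,0,0]'
python3 -c "
from h import *
p=snap('wrist','w4.png')
to(503.3,378.1,170,120)
"
```

```text
time: 11.55
tool_pos: [584.3, 23.7, 78.2]
tcp_rot: [180.0, 0.0, 91.2]
ft_force: [0.6, 0.6, -1.6]
finger_gap: 19.3
grip_force: 44.9
time: 12.3
tool_pos: [607.8, 24.2, 78.1]
tcp_rot: [-180.0, -0.0, 91.2]
ft_force: [-0.2, -0.4, -1.4]
finger_gap: 19.6
grip_force: 44.9
time: 13.05
tool_pos: [508.1, 22.1, 158.8]
tcp_rot: [179.9, 0.0, 91.2]
ft_force: [0.7, -0.3, -1.6]
finger_gap: 19.4
grip_force: 44.9
[ 0.3561  0.0018 -0.0109] [ 0.002  0.001 -0.503]
```

View pics/w4.png

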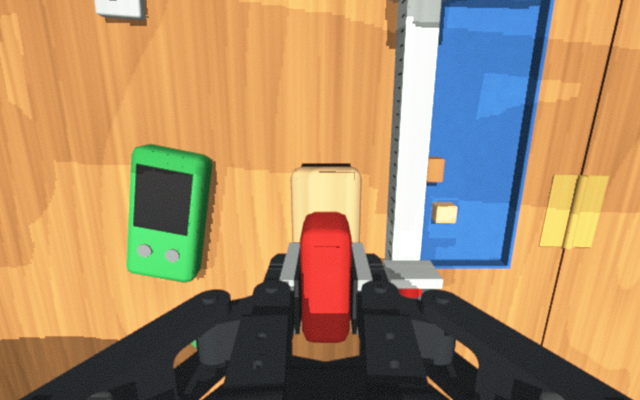

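```bash

python3 -c "
from h import *
p=snap('wrist');w=cloud(p);print(w[170,437],w[213,446])
to(503.3,378.1,165,90)
"
python3 -m jog '[0.356,0.002,-0.008,0,0,0,0.356,0.002,-0.008,0,0,0,0.356,0.002,-0.008,0,0,0,0.356,0.002,-0.008,0,0,0,0.356,0.002,-0.008,0,0,0,0.356,0.002,-0.008,0,0,0,0.356,0.002,-0.008,0,0,0,0.356,0.002,-0.008,0,0,0]'
python3 -c "
from h import *
to(503.3,378.1,58,90)
"
```

```text
[603.31077435  39.40880684  17.7486531 ] [615.10223925   1.56729911  18.97927861]
[ 0.3562  0.0014 -0.0058] [0.002 0.    0.021]
time: 14.15
tool_pos: [503.0, 378.3, 165.8]
tcp_rot: [-180.0, 0.0, 91.2]
ft_force: [0.3, 0.2, -1.8]
finger_gap: 19.6
grip_force: 45.0
[-1.000e-04  3.000e-04  1.078e-01] [-0.     0.001  0.022]
```

```bash

python3 -m jog '[0,0,0.05,0,0,0,0,0,0.1,0,0,0,0,0,0.114,0,0,0,0,0,0.117,0,0,0,0,0,0.118,0,0,0,0,0,0.118,0,0,0,0,0,0.118,0,0,0]'
python3 -m jog '[0,0,0.001,0,0,0,0,0,0.001,0,0,0,0,0,0.001,0,0,0]'
```

```text
time: 15.02
tool_pos: [503.3, 378.6, 49.8]
tcp_rot: [179.9, -0.1, 91.2]
ft_force: [-0.5, 0.4, -1.2]
finger_gap: 19.7
grip_force: 44.8
time: 15.4
tool_pos: [502.4, 378.1, 47.2]
tcp_rot: [-180.0, 0.0, 91.2]
ft_force: [0.4, -0.5, -1.9]
finger_gap: 19.0
grip_force: 44.8
```

```bash

python3 -m jog '[0,0,0.001,0,0,0,0,0,0.001,0,0,0,0,0,0.001,0,0,0]'
python3 -m jog '[0,0,0,0,0,0,0,0,0,0,0,0,0,0,0,0,0,0,0,0,0,0,0,0,0,0,0,0,0,0,0,0,0,0,0,0]' 1
python3 -m jog '[0,0,-0.06,0,0,0,0,0,-0.12,0,0,0,0,0,-0.18,0,0,0,0,0,-0.24,0,0,0,0,0,-0.24,0,0,0]'
python3 -c "
from h import *
p=snap('top');w=cloud(p)
for t in ['brush','coaster','spacer_a']:
  for d in r.outline_of(p,t):
    a=w[d['region']];a=a[a[:,2]>(20 if t!='coaster' else 2)];print(t,d['score'],np.median(a,0))
p=snap('wrist');w=cloud(p);m=(abs(w[...,0]-503)<60)&(abs(w[...,1]-378)<60)
for z0,z1 in((65,85),(38,52)):
  a=w[m&(w[...,2]>z0)&(w[...,2]<z1)].astype(np.float32);print(len(a) and cv2.minAreaRect(a[:,:2].copy()))
to(500,-290,300,90)"
```

```text
time: 15.78
tool_pos: [502.4, 378.0, 46.2]
tcp_rot: [-180.0, 0.0, 91.2]
ft_force: [0.4, 0.3, -1.4]
finger_gap: 19.1
grip_force: 44.9
time: 16.52
tool_pos: [502.4, 378.1, 46.2]
tcp_rot: [-180.0, 0.0, 91.2]
ft_force: [0.2, -0.9, -0.4]
finger_gap: 85.6
grip_force: 0.0
time: 17.15
tool_pos: [504.9, 379.6, 294.2]
tcp_rot: [179.4, -0.4, 91.2]
ft_force: [0.5, 0.3, -0.5]
finger_gap: 85.3
grip_force: 0.0
brush 0.7 [497.77600874 368.81753459  47.51791058]
coaster 0.86 [486.74859244 372.20449883   6.50366738]
spacer_a 0.76 [ 472.22509281 -241.96228301   28.64641985]
spacer_a 0.72 [ 579.27193066 -244.0479216    28.04017097]
spacer_a 0.68 [ 555.50535946 -342.23073895   28.21289172]
spacer_a 0.67 [ 444.96140181 -360.13466264   28.4215023 ]
((502.27392578125, 377.99273681640625), (19.435791015625, 49.8995246887207), 1.0082114934921265)
((501.55859375, 378.5352783203125), (31.51167869567871, 82.6357192993164), 1.9042010307312012)
[-0.6674 -0.0157 -0.0149] [-0.003  0.002  0.021]
```

```bash

python3 -m jog '[-0.69,-0.016,-0.06,0,0,0,-0.69,-0.016,-0.06,0,0,0,-0.69,-0.016,-0.06,0,0,0,-0.69,-0.016,-0.06,0,0,0,-0.69,-0.016,-0.06,0,0,0,-0.69,-0.016,-0.06,0,0,0,-0.69,-0.016,-0.06,0,0,0,-0.69,-0.016,-0.06,0,0,0]'
python3 -m jog '[-0.16,0,0,0,0,0,-0.19,0,0,0,0,0,-0.19,0,0,0,0,0,-0.19,0,0,0,0,0,-0.19,0,0,0,0,0,-0.19,0,0,0,0,0]'
cat >> h.py <<'E'
def spacers(p,zr=(20,36),amin=60):
    w=cloud(p);m=((w[...,2]>zr[0])&(w[...,2]<zr[1])&(w[...,1]<-150)&(w[...,0]>400)&(w[...,0]<700))
    out=[]
    n,l,st,_=cv2.connectedComponentsWithStats(m.astype(np.uint8))
    for i in range(1,n):
        if st[i,4]<amin: continue
        a=w[l==i];zt=np.percentile(a[:,2],80);a=a[a[:,2]>zt-4].astype(np.float32)
        c,s,an=cv2.minAreaRect(a[:,:2].copy())
        if max(s)>60: continue
        if s[0]>s[1]: an-=90
        ln=(an+90)  # direction of the longer side
        yaw=(an+90)%180
        print(np.round(c,1),"short,long",np.round(sorted(s),1),"short-side dir",round(an,1),"tool yaw",round(yaw,1),"z",round(float(zt),1),"rgb",p["pixels"][l==i].mean(0).astype(int),"px",st[i,:4])
E
python3 -c "
from h import *
p=snap('wrist','w5.png');spacers(p)"
```

```text
time: 18.4
tool_pos: [500.4, -121.8, 327.9]
tcp_rot: [-179.9, -0.1, 91.2]
ft_force: [0.8, 0.7, -0.4]
finger_gap: 85.2
grip_force: 0.0
time: 19.15
tool_pos: [505.5, -308.7, 329.1]
tcp_rot: [-180.0, -0.0, 91.3]
ft_force: [-0.1, -0.9, 0.9]
finger_gap: 85.5
grip_force: 0.0
[ 473.9 -242.4] short,long [27.1 36.9] short-side dir 0.8 tool yaw 90.8 z 28.1 rgb [252 190 124] px [292  91  23  31]
[ 580.3 -242.7] short,long [28.1 35.6] short-side dir 19.6 tool yaw 109.6 z 28.0 rgb [57 54 53] px [372  92  29  34]
[ 556.3 -342.1] short,long [27.6 32.3] short-side dir 29.6 tool yaw 119.6 z 28.0 rgb [250 250 249] px [349 169  29  30]
[ 445.1 -360.9] short,long [27.7 34.1] short-side dir -0.5 tool yaw 89.5 z 28.1 rgb [237 206 104] px [271 183  21  26]
```

View pics/w5.png

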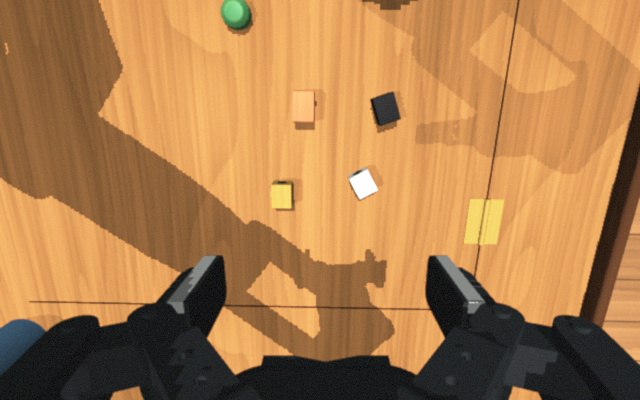

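```bash

python3 -c "
from h import *
to(473.9,-242.4,80,90.8)"
```

```text
[ 0.0668 -0.0303  0.2495] [ 0.    -0.     0.009]
```

```bash

python3 -m jog '[0.067,-0.0303,0.06,0,0,0.009,0.067,-0.0303,0.12,0,0,0.009,0.067,-0.0303,0.18,0,0,0.009,0.067,-0.0303,0.24,0,0,0.009,0.067,-0.0303,0.25,0,0,0.009,0.067,-0.0303,0.25,0,0,0.009,0.067,-0.0303,0.25,0,0,0.009,0.067,-0.0303,0.25,0,0,0.009]'
python3 -c "
from h import *
to(473.9,-242.4,3,90.8)"
```

```text
time: 20.2
tool_pos: [475.2, -244.4, 82.0]
tcp_rot: [179.8, 0.1, 90.7]
ft_force: [-0.0, -0.3, 0.1]
finger_gap: 85.5
grip_force: 0.0
[ 0.0022 -0.0016  0.079 ] [ 0.003  0.002 -0.002]
```

```bash

python3 -m jog '[0.002,-0.001,0.04,0,0,0,0.002,-0.001,0.07,0,0,0,0.002,-0.001,0.076,0,0,0,0.002,-0.001,0.076,0,0,0,0.002,-0.001,0.076,0,0,0,0.002,-0.001,0.076,0,0,0]'
python3 -m jog '[0,0,0.0,0,0,0,0,0,0,0,0,0,0,0,0,0,0,0,0,0,0,0,0,0,0,0,0,0,0,0,0,0,0,0,0,0,0,0,0,0,0,0]' -1 40
python3 -m jog '[0,0,-0.03,0,0,0,0,0,-0.09,0,0,0,0,0,-0.14,0,0,0,0,0,-0.14,0,0,0,0,0,-0.14,0,0,0]'
python3 -c "
from h import *
to(577.2,-10.7,130,91.2)"
```

```text
time: 20.95
tool_pos: [473.6, -242.3, 5.0]
tcp_rot: [179.9, 0.1, 90.7]
ft_force: [-0.1, -0.1, -0.3]
finger_gap: 85.5
grip_force: 0.0
time: 21.82
tool_pos: [472.9, -241.8, 3.7]
tcp_rot: [180.0, 0.0, 90.7]
ft_force: [1.0, 0.1, 3.1]
finger_gap: 27.7
grip_force: 40.6
time: 22.45
tool_pos: [471.9, -241.3, 142.3]
tcp_rot: [-179.9, -0.1, 90.7]
ft_force: [-0.6, 0.0, -2.6]
finger_gap: 27.2
grip_force: 40.2
[0.2293 0.108  0.0123] [-0.001 -0.001 -0.009]
```

```bash

python3 -m jog '[0.23,0.108,0.0,0,0,-0.009,0.23,0.108,0.0,0,0,-0.009,0.23,0.108,0.0,0,0,-0.009,0.23,0.108,0.02,0,0,-0.009,0.23,0.108,0.04,0,0,-0.009,0.23,0.108,0.04,0,0,-0.009,0.23,0.108,0.04,0,0,-0.009,0.23,0.108,0.04,0,0,-0.009]'
python3 -c "
from h import *
to(577.2,-10.2,42,91.2)"
```

```text
time: 23.45
tool_pos: [578.1, -11.5, 104.3]
tcp_rot: [179.9, 0.0, 91.1]
ft_force: [-0.2, -0.6, -0.4]
finger_gap: 27.4
grip_force: 40.1
[ 0.0013 -0.001   0.0623] [ 0.001  0.    -0.001]
```

```bash

python3 -m jog '[0.001,-0.0005,0.04,0,0,0,0.001,-0.0005,0.055,0,0,0,0.001,-0.0005,0.06,0,0,0,0.001,-0.0005,0.062,0,0,0,0.001,-0.0005,0.062,0,0,0,0.001,-0.0005,0.062,0,0,0]'
python3 -m jog '[0,0,0,0,0,0,0,0,0,0,0,0]'
python3 -c "
from h import *
to(577.2,-10.2,40,91.2)"
```

```text
time: 24.2
tool_pos: [578.1, -9.5, 42.5]
tcp_rot: [179.9, 0.0, 91.2]
ft_force: [0.1, 0.2, -2.0]
finger_gap: 26.7
grip_force: 40.1
time: 24.45
tool_pos: [577.5, -9.4, 41.8]
tcp_rot: [180.0, 0.0, 91.2]
ft_force: [0.2, -1.2, -1.5]
finger_gap: 27.5
grip_force: 40.1
[-0.0008 -0.0003  0.0018] [0. 0. 0.]
```

```bash

python3 -m jog '[-0.0008,-0.0003,0.0015,0,0,0,-0.0008,-0.0003,0.0015,0,0,0,-0.0008,-0.0003,0.0015,0,0,0]'
python3 -m jog '[0,0,0,0,0,0,0,0,0,0,0,0,0,0,0,0,0,0,0,0,0,0,0,0,0,0,0,0,0,0]' 1
python3 -m jog '[0,0,-0.05,0,0,0,0,0,-0.11,0,0,0,0,0,-0.17,0,0,0,0,0,-0.17,0,0,0]'
python3 -c "
from h import *
p=snap('wrist','w6.png');w=cloud(p)
m=(w[...,2]>58)&(w[...,2]<70)&(abs(w[...,0]-577)<25)&(w[...,1]>-50)&(w[...,1]<30);a=w[m].astype(np.float32);print(len(a),np.median(a,0) if len(a) else '',cv2.minAreaRect(a[:,:2].copy()) if len(a) else '')
to(580.3,-242.7,120,109.6)
p=snap('top');spacers(p,amin=20)"
```

```text
time: 24.82
tool_pos: [577.0, -10.3, 39.9]
tcp_rot: [-180.0, -0.0, 91.2]
ft_force: [-0.3, -0.3, -2.3]
finger_gap: 27.4
grip_force: 40.3
time: 25.45
tool_pos: [577.1, -10.2, 40.1]
tcp_rot: [180.0, 0.0, 91.2]
ft_force: [0.6, -0.4, -0.2]
finger_gap: 85.4
grip_force: 0.0
time: 25.95
tool_pos: [580.8, -10.6, 217.4]
tcp_rot: [179.3, 0.1, 91.2]
ft_force: [0.9, -0.2, -0.2]
finger_gap: 85.3
grip_force: 0.0
1551 [576.58093  -14.077473  63.405178] ((577.945556640625, -20.854158401489258), (58.24640655517578, 39.326847076416016), 89.99402618408203)
[-0.2322 -0.0043  0.0938] [ 0.006  0.002 -0.321]
[ 580.  -243.6] short,long [27.4 36.4] short-side dir 19.1 tool yaw 109.1 z 30.2 rgb [8 7 7] px [413 168  17  15]
[ 555.3 -342.2] short,long [27.9 32.4] short-side dir 31.6 tool yaw 121.6 z 30.3 rgb [161 159 155] px [452 178  16  15]
[ 444.8 -361.4] short,long [26.2 32.5] short-side dir 1.8 tool yaw 91.8 z 30.6 rgb [146 109  52] px [461 223  14  12]
```

View pics/w6.png

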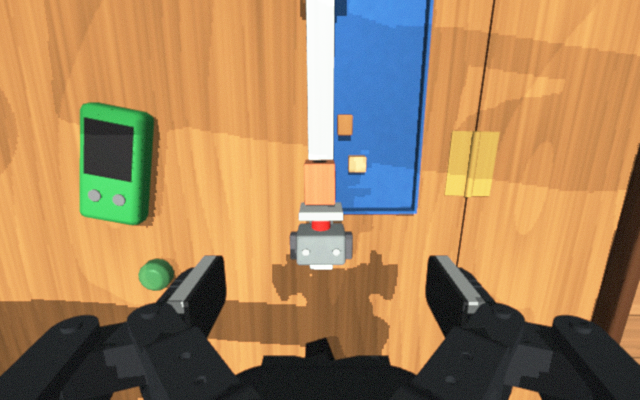

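```bash

python3 -m jog '[-0.232,-0.004,0.0,0,0,-0.321,-0.232,-0.004,0.0,0,0,-0.321,-0.232,-0.004,0.05,0,0,-0.321,-0.232,-0.004,0.1,0,0,-0.321,-0.232,-0.004,0.14,0,0,-0.321,-0.232,-0.004,0.14,0,0,-0.321,-0.232,-0.004,0.14,0,0,-0.321,-0.232,-0.004,0.14,0,0,-0.321]'
python3 -c "
from h import *
to(580.3,-242.7,3,109.6)"
```

```text
time: 27.05
tool_pos: [580.0, -242.3, 73.2]
tcp_rot: [179.8, 0.2, 109.7]
ft_force: [0.3, 0.3, 0.7]
finger_gap: 85.1
grip_force: 0.0
[-0.0003 -0.0001  0.0702] [0.003 0.003 0.001]
```

```bash

python3 -m jog '[0,0,0.04,0,0,0,0,0,0.065,0,0,0,0,0,0.069,0,0,0,0,0,0.069,0,0,0,0,0,0.069,0,0,0,0,0,0.069,0,0,0]'
python3 -m jog '[0,0,0.0,0,0,0,0,0,0,0,0,0,0,0,0,0,0,0,0,0,0,0,0,0,0,0,0,0,0,0,0,0,0,0,0,0,0,0,0,0,0,0]' -1 40
python3 -m jog '[0,0,-0.03,0,0,0,0,0,-0.09,0,0,0,0,0,-0.15,0,0,0,0,0,-0.15,0,0,0,0,0,-0.15,0,0,0]'
python3 -c "
from h import *
to(576.4,29,110,91.2)"
```

```text
time: 27.8
tool_pos: [578.9, -242.7, 2.6]
tcp_rot: [179.9, 0.1, 109.6]
ft_force: [0.3, -0.4, 0.5]
finger_gap: 85.4
grip_force: 0.0
time: 28.68
tool_pos: [578.0, -242.4, 1.1]
tcp_rot: [180.0, 0.0, 109.6]
ft_force: [0.6, -0.4, 1.4]
finger_gap: 27.4
grip_force: 40.3
time: 29.3
tool_pos: [577.8, -242.2, 150.7]
tcp_rot: [-180.0, -0.0, 109.6]
ft_force: [-1.0, -0.8, -1.3]
finger_gap: 27.1
grip_force: 40.1
[0.2559 0.0897 0.0408] [-0.    -0.     0.321]
```

```bash

python3 -m jog '[0.257,0.0897,0.0,0,0,0.321,0.257,0.0897,0.0,0,0,0.321,0.257,0.0897,0.0,0,0,0.321,0.257,0.0897,0.02,0,0,0.321,0.257,0.0897,0.04,0,0,0.321,0.257,0.0897,0.05,0,0,0.321,0.257,0.0897,0.05,0,0,0.321,0.257,0.0897,0.05,0,0,0.321]'
python3 -c "
from h import *
to(576.4,29.9,39,91.2)"
```

```text
time: 30.3
tool_pos: [576.6, 28.6, 101.3]
tcp_rot: [180.0, 0.0, 91.1]
ft_force: [-0.4, -0.7, 0.9]
finger_gap: 26.9
grip_force: 40.1
[ 0.0013 -0.0002  0.0623] [ 0.     0.    -0.001]
```

```bash

python3 -m jog '[0.0013,0.0004,0.04,0,0,0,0.0013,0.0004,0.055,0,0,0,0.0013,0.0004,0.059,0,0,0,0.0013,0.0004,0.061,0,0,0,0.0013,0.0004,0.061,0,0,0,0.0013,0.0004,0.061,0,0,0,0.0013,0.0004,0.061,0,0,0,0.0013,0.0004,0.061,0,0,0]'
python3 -c "
from h import *
to(576.4,29.9,37.2,91.2)"
```

```text
time: 31.3
tool_pos: [576.8, 31.3, 40.3]
tcp_rot: [180.0, -0.0, 91.2]
ft_force: [-0.2, -0.3, -0.0]
finger_gap: 27.4
grip_force: 40.1
[-0.0014 -0.0004  0.0031] [ 0. -0.  0.]
```

```bash

python3 -m jog '[-0.0014,-0.0004,0.003,0,0,0,-0.0014,-0.0004,0.003,0,0,0,-0.0014,-0.0004,0.003,0,0,0,-0.0014,-0.0004,0.003,0,0,0]'
python3 -m jog '[0,0,0,0,0,0,0,0,0,0,0,0,0,0,0,0,0,0,0,0,0,0,0,0,0,0,0,0,0,0]' 1
python3 -m jog '[0,0,-0.05,0,0,0,0,0,-0.11,0,0,0,0,0,-0.17,0,0,0,0,0,-0.17,0,0,0]'
python3 -c "
from h import *
p=snap('top');spacers(p,amin=20)
to(556.3,-342.1,212,119.6)"
```

```text
time: 31.8
tool_pos: [576.3, 29.8, 37.0]
tcp_rot: [180.0, 0.0, 91.2]
ft_force: [1.3, -0.4, 0.6]
finger_gap: 27.2
grip_force: 40.3
time: 32.42
tool_pos: [576.2, 29.8, 37.0]
tcp_rot: [-180.0, -0.0, 91.2]
ft_force: [-0.4, 0.4, 0.1]
finger_gap: 85.5
grip_force: 0.0
time: 32.92
tool_pos: [580.0, 29.7, 214.4]
tcp_rot: [179.3, 0.0, 91.2]
ft_force: [0.2, -0.1, -0.5]
finger_gap: 85.8
grip_force: 0.0
[ 555.9 -342.4] short,long [27.9 32. ] short-side dir 27.9 tool yaw 117.9 z 30.5 rgb [172 170 167] px [452 178  16  15]
[ 444.9 -361.5] short,long [26.3 32.4] short-side dir 1.2 tool yaw 91.2 z 30.7 rgb [145 108  52] px [461 223  14  12]
[-0.3713 -0.0298 -0.0014] [ 0.006  0.002 -0.496]
```

```bash

python3 -m jog '[-0.371,-0.025,0.0,0,0,-0.496,-0.371,-0.025,0.0,0,0,-0.496,-0.371,-0.025,0.0,0,0,-0.496,-0.371,-0.025,0.0,0,0,-0.496,-0.371,-0.025,0.03,0,0,-0.496,-0.371,-0.025,0.08,0,0,-0.496,-0.371,-0.025,0.13,0,0,-0.496,-0.371,-0.025,0.13,0,0,-0.496]'
python3 -m jog '[0,0,0,0,0,0,0,0,0,0,0,0]'
python3 -c "
from h import *
to(556.3,-342.1,3.5,119.6)"
```

```text
time: 33.98
tool_pos: [554.4, -340.0, 69.4]
tcp_rot: [-179.7, -0.6, 119.5]
ft_force: [-1.5, 1.2, -1.1]
finger_gap: 85.6
grip_force: 0.0
time: 34.22
tool_pos: [560.8, -341.5, 79.8]
tcp_rot: [179.9, 0.2, 119.7]
ft_force: [-0.2, 0.3, 0.5]
finger_gap: 85.3
grip_force: 0.0
[ 0.002  -0.0044  0.0763] [0.002 0.003 0.002]
```

```bash

python3 -m jog '[0.001,-0.003,0.025,0,0,0,0.001,-0.003,0.035,0,0,0,0.001,-0.003,0.035,0,0,0,0.001,-0.003,0.035,0,0,0]'
python3 -c "
from h import *
to(556.3,-342.1,3.5,119.6)"
```

```text
time: 34.72
tool_pos: [556.9, -342.5, 43.5]
tcp_rot: [180.0, 0.1, 119.6]
ft_force: [1.0, 0.1, 0.6]
finger_gap: 85.0
grip_force: 0.0
[ 0.0007 -0.0004  0.04  ] [0.001 0.002 0.001]
```

```bash

python3 -m jog '[0.0007,0,0.025,0,0,0,0.0007,0,0.037,0,0,0,0.0007,0,0.039,0,0,0,0.0007,0,0.039,0,0,0,0.0007,0,0.039,0,0,0]'
python3 -m jog '[0,0,0.0,0,0,0,0,0,0,0,0,0,0,0,0,0,0,0,0,0,0,0,0,0,0,0,0,0,0,0,0,0,0,0,0,0,0,0,0,0,0,0]' -1 40
python3 -m jog '[0,0,-0.03,0,0,0,0,0,-0.09,0,0,0,0,0,-0.15,0,0,0,0,0,-0.15,0,0,0,0,0,-0.15,0,0,0]'
python3 -c "
from h import *
to(575.6,65.3,150,91.2)"
```

```text
time: 35.35
tool_pos: [556.2, -342.1, 4.0]
tcp_rot: [180.0, 0.1, 119.6]
ft_force: [0.5, 0.9, 0.0]
finger_gap: 85.4
grip_force: 0.0
time: 36.22
tool_pos: [555.8, -341.8, 3.3]
tcp_rot: [180.0, 0.0, 119.6]
ft_force: [0.2, 0.2, 2.2]
finger_gap: 27.2
grip_force: 40.5
time: 36.85
tool_pos: [555.4, -341.4, 152.6]
tcp_rot: [-180.0, -0.0, 119.6]
ft_force: [-0.1, 0.1, -1.6]
finger_gap: 27.1
grip_force: 40.2
[0.3436 0.2186 0.0027] [-0.    -0.     0.496]
```

```bash

python3 -m jog '[0.344,0.218,0,0,0,0.496,0.344,0.218,0,0,0,0.496,0.344,0.218,0,0,0,0.496,0.344,0.218,0,0,0,0.496,0.344,0.218,0,0,0,0.496,0.344,0.218,0,0,0,0.496,0.344,0.218,0.03,0,0,0.496,0.344,0.218,0.05,0,0,0.496]'
python3 -m jog '[0,0,0,0,0,0,0,0,0,0,0,0,0,0,0,0,0,0]'
python3 -c "
from h import *
to(575.6,65.8,42,91.2)"
```

```text
time: 37.85
tool_pos: [572.6, 67.7, 99.1]
tcp_rot: [-179.7, -0.0, 91.4]
ft_force: [0.4, 0.2, -0.0]
finger_gap: 27.1
grip_force: 40.1
time: 38.22
tool_pos: [576.0, 64.1, 104.2]
tcp_rot: [179.9, 0.0, 91.1]
ft_force: [0.6, -0.5, -0.4]
finger_gap: 27.2
grip_force: 40.1
[ 0.0017 -0.0004  0.0622] [ 0.002  0.    -0.002]
```

```bash

python3 -m jog '[0.001,0,0.04,0,0,0,0.001,0,0.055,0,0,0,0.001,0,0.059,0,0,0,0.001,0,0.061,0,0,0,0.001,0,0.061,0,0,0,0.001,0,0.061,0,0,0,0.001,0,0.061,0,0,0,0.001,0,0.061,0,0,0]'
python3 -c "
from h import *
to(575.6,65.8,39.3,91.2)"
```

```text
time: 39.22
tool_pos: [575.2, 66.2, 42.2]
tcp_rot: [180.0, -0.0, 91.2]
ft_force: [0.3, -0.5, -0.4]
finger_gap: 27.6
grip_force: 40.1
[-0.0004  0.0004  0.0029] [ 0. -0.  0.]
```

```bash

python3 -m jog '[-0.0004,0.0004,0.0028,0,0,0,-0.0004,0.0004,0.0028,0,0,0,-0.0004,0.0004,0.0028,0,0,0,-0.0004,0.0004,0.0028,0,0,0]'
python3 -m jog '[0,0,0,0,0,0,0,0,0,0,0,0,0,0,0,0,0,0,0,0,0,0,0,0,0,0,0,0,0,0]' 1
python3 -m jog '[0,0,-0.05,0,0,0,0,0,-0.11,0,0,0,0,0,-0.17,0,0,0,0,0,-0.17,0,0,0,0,0,-0.17,0,0,0,0,0,-0.17,0,0,0]'
python3 -c "
from h import *
p=snap('top');spacers(p,amin=20)
to(445.1,-360.9,205,90)"
```

```text
time: 39.72
tool_pos: [575.5, 65.8, 39.2]
tcp_rot: [180.0, 0.0, 91.2]
ft_force: [0.8, -0.5, 0.9]
finger_gap: 27.3
grip_force: 40.3
time: 40.35
tool_pos: [575.5, 65.8, 39.2]
tcp_rot: [-180.0, 0.0, 91.2]
ft_force: [0.3, 1.1, 1.0]
finger_gap: 85.6
grip_force: 0.0
time: 41.1
tool_pos: [574.3, 65.7, 207.0]
tcp_rot: [-179.8, 0.0, 91.2]
ft_force: [-0.0, -0.1, -1.1]
finger_gap: 85.7
grip_force: 0.0
[ 445.  -361.8] short,long [26.1 33. ] short-side dir 1.9 tool yaw 91.9 z 30.4 rgb [148 110  53] px [461 223  14  12]
[-0.4238 -0.1381  0.0025] [-0.004  0.     0.021]
```

```bash

python3 -m jog '[-0.424,-0.139,0.0,0,0,0.02,-0.424,-0.139,0.0,0,0,0.02,-0.424,-0.139,0.0,0,0,0.02,-0.424,-0.139,0.0,0,0,0.02,-0.424,-0.139,0.0,0,0,0.02,-0.424,-0.139,0.04,0,0,0.02,-0.424,-0.139,0.1,0,0,0.02,-0.424,-0.139,0.13,0,0,0.02]'
python3 -m jog '[0,0,0.02,0,0,0,0,0,0.03,0,0,0,0,0,0.03,0,0,0,0,0,0.03,0,0,0]'
python3 -c "
from h import *
to(445.1,-360.9,3.5,90)"
```

```text
time: 42.15
tool_pos: [446.0, -359.0, 87.4]
tcp_rot: [179.9, 0.1, 90.0]
ft_force: [0.7, -0.2, -0.1]
finger_gap: 85.3
grip_force: 0.0
time: 42.65
tool_pos: [448.3, -356.9, 60.8]
tcp_rot: [179.9, 0.1, 90.1]
ft_force: [0.6, -0.3, 0.1]
finger_gap: 85.3
grip_force: 0.0
[-0.0038 -0.0034  0.0573] [0.002 0.002 0.002]
```

```bash

python3 -m jog '[-0.003,-0.003,0.03,0,0,0,-0.003,-0.003,0.03,0,0,0,-0.003,-0.003,0.03,0,0,0]'
python3 -c "
from h import *
to(445.1,-360.9,3.5,90)"
```

```text
time: 43.02
tool_pos: [444.6, -359.9, 30.2]
tcp_rot: [179.9, 0.1, 90.1]
ft_force: [0.6, -1.1, 0.2]
finger_gap: 85.0
grip_force: 0.0
[-0.0009  0.0005  0.0267] [0.001 0.001 0.001]
```

```bash

python3 -m jog '[-0.0008,0.0008,0.02,0,0,0,-0.0008,0.0008,0.026,0,0,0,-0.0008,0.0008,0.026,0,0,0,-0.0008,0.0008,0.026,0,0,0,-0.0008,0.0008,0.026,0,0,0]'
python3 -m jog '[0,0,0.0,0,0,0,0,0,0,0,0,0,0,0,0,0,0,0,0,0,0,0,0,0,0,0,0,0,0,0,0,0,0,0,0,0,0,0,0,0,0,0]' -1 40
python3 -m jog '[0,0,-0.03,0,0,0,0,0,-0.09,0,0,0,0,0,-0.15,0,0,0,0,0,-0.15,0,0,0,0,0,-0.15,0,0,0]'
python3 -c "
from h import *
to(574.9,100.8,150,91.2)"
```

```text
time: 43.65
tool_pos: [444.8, -360.7, 3.1]
tcp_rot: [180.0, 0.0, 90.1]
ft_force: [0.7, 0.1, 0.4]
finger_gap: 85.5
grip_force: 0.0
time: 44.52
tool_pos: [444.7, -360.6, 2.9]
tcp_rot: [180.0, 0.0, 90.1]
ft_force: [0.1, -0.5, 3.5]
finger_gap: 27.0
grip_force: 40.5
time: 45.15
tool_pos: [444.1, -360.0, 151.8]
tcp_rot: [-180.0, -0.0, 90.1]
ft_force: [0.0, -0.4, -2.8]
finger_gap: 27.2
grip_force: 40.1
[0.4607 0.1312 0.002 ] [-0.001 -0.001 -0.02 ]
```

```bash

python3 -m jog '[0.461,0.131,0,0,0,-0.02,0.461,0.131,0,0,0,-0.02,0.461,0.131,0,0,0,-0.02,0.461,0.131,0,0,0,-0.02,0.461,0.131,0,0,0,-0.02,0.461,0.131,0,0,0,-0.02,0.461,0.131,0,0,0,-0.02,0.461,0.131,0.03,0,0,-0.02]'
python3 -m jog '[0,0,0.02,0,0,0,0,0,0.02,0,0,0,0,0,0.02,0,0,0,0,0,0.02,0,0,0]'
python3 -c "
from h import *
to(574.9,101.1,42,91.2)"
```

```text
time: 46.15
tool_pos: [575.8, 103.6, 122.2]
tcp_rot: [179.9, -0.0, 91.3]
ft_force: [-0.1, -1.2, -2.3]
finger_gap: 26.9
grip_force: 40.2
time: 46.65
tool_pos: [575.8, 99.7, 103.9]
tcp_rot: [179.9, -0.0, 91.1]
ft_force: [0.1, 0.3, -1.9]
finger_gap: 27.0
grip_force: 40.1
[ 0.0014 -0.001   0.0619] [ 0.002 -0.    -0.001]
```

```bash

python3 -m jog '[0.001,-0.0005,0.04,0,0,0,0.001,-0.0005,0.055,0,0,0,0.001,-0.0005,0.059,0,0,0,0.001,-0.0005,0.061,0,0,0,0.001,-0.0005,0.061,0,0,0,0.001,-0.0005,0.061,0,0,0,0.001,-0.0005,0.061,0,0,0,0.001,-0.0005,0.061,0,0,0]'
python3 -c "
from h import *
to(574.9,101.1,38.9,91.2)"
```

```text
time: 47.65
tool_pos: [574.7, 101.7, 41.9]
tcp_rot: [180.0, -0.0, 91.2]
ft_force: [-0.7, 0.4, -1.8]
finger_gap: 27.4
grip_force: 40.1
[-0.0006  0.0002  0.003 ] [ 0. -0.  0.]
```

```bash

python3 -m jog '[-0.0006,0.0002,0.0029,0,0,0,-0.0006,0.0002,0.0029,0,0,0,-0.0006,0.0002,0.0029,0,0,0,-0.0006,0.0002,0.0029,0,0,0]'
python3 -m jog '[0,0,0,0,0,0,0,0,0,0,0,0,0,0,0,0,0,0,0,0,0,0,0,0,0,0,0,0,0,0]' 1
python3 -m jog '[0,0,-0.05,0,0,0,0,0,-0.11,0,0,0,0,0,-0.17,0,0,0,0,0,-0.23,0,0,0,0,0,-0.27,0,0,0,0,0,-0.27,0,0,0,0,0,-0.27,0,0,0,0,0,-0.27,0,0,0]'
python3 -c "
from h import *
p=snap('wrist','w7.png');w=cloud(p)
for n,z0,z1,x,y in(('tab',95,108,572,180),('jawtop',68,80,570,160),('house',68,80,570,-75),('pack',58,67.5,576,50)):
  m=((w[...,2]>z0)&(w[...,2]<z1)&(abs(w[...,0]-x)<50)&(abs(w[...,1]-y)<90)).astype(np.uint8)
  n_,l,st,_=cv2.connectedComponentsWithStats(m)
  for i in range(1,n_):
    if st[i,4]>100:
      a=w[l==i];q=cv2.minAreaRect(a[:,:2].astype(np.float32));print(n,st[i,4],np.round(q[0],1),np.round(q[1],1),round(q[2],1),'y',np.round(a[:,1].min(),1),np.round(a[:,1].max(),1),'x',np.percentile(a[:,0],[1,99]),np.median(a[:,2]))
to(572.9,184,150,91.2)"
```

```text
time: 48.15
tool_pos: [575.0, 101.1, 38.9]
tcp_rot: [180.0, -0.0, 91.2]
ft_force: [1.7, -0.1, 1.2]
finger_gap: 27.0
grip_force: 40.4
time: 48.78
tool_pos: [574.8, 101.1, 38.8]
tcp_rot: [180.0, -0.0, 91.2]
ft_force: [0.7, -0.3, -0.1]
finger_gap: 85.5
grip_force: 0.0
time: 49.78
tool_pos: [573.9, 101.0, 306.5]
tcp_rot: [-179.8, 0.0, 91.2]
ft_force: [-0.2, -0.0, -0.3]
finger_gap: 85.2
grip_force: 0.0
tab 448 [573.3 184.1] [19.8 19.8] 1.2 y 174.0 194.1 x [563.42059697 583.22387731] 101.27117359809691
jawtop 773 [573.4 184.1] [42.8 29.4] 1.2 y 168.9 199.1 x [552.17938981 594.75115267] 73.34524945515314
house 225 [578.  -37.9] [38.7  8.9] 1.7 y -42.5 -33.1 x [558.69752459 597.24764995] 71.15410600876469
house 800 [578.7 -71. ] [44.8 30.9] 1.0 y -86.5 -55.2 x [556.53164915 600.84191935] 73.1937141686392
pack 719 [574.3 100.6] [27.8 33.8] 1.5 y 83.6 117.6 x [561.28149236 588.26540193] 63.366702689637364
pack 616 [574.9  65.3] [26.3 31.7] 1.6 y 49.1 80.9 x [561.8897061  588.26550579] 63.44166118791665
pack 1320 [576.4   8.2] [27.4 76.8] 0.9 y -30.2 46.8 x [562.47956363 589.63299037] 63.35719418834866
pack 114 [577.9 -34.3] [39.4  1.9] 0.5 y -35.4 -33.3 x [558.33347532 597.47621402] 63.048749206840995
[0.083  0.0012 0.1566] [-0.003  0.     0.   ]
```

View pics/w7.png

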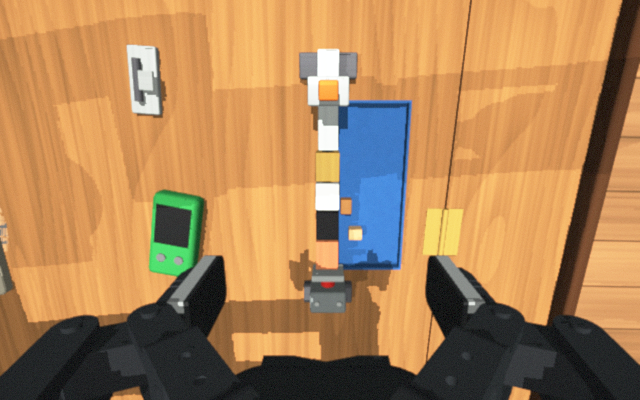

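```bash

python3 -m jog '[0.083,0.001,0.06,0,0,0,0.083,0.001,0.12,0,0,0,0.083,0.001,0.157,0,0,0,0.083,0.001,0.157,0,0,0,0.083,0.001,0.157,0,0,0,0.083,0.001,0.157,0,0,0,0.083,0.001,0.157,0,0,0]'
python3 -c "
from h import *
to(573.3,184.1,79,91.2)"
```

```text
time: 50.7
tool_pos: [575.8, 184.0, 154.7]
tcp_rot: [179.7, -0.0, 91.2]
ft_force: [0.5, -0.2, -0.8]
finger_gap: 85.2
grip_force: 0.0
[ 0.0001 -0.0028  0.0757] [ 0.004 -0.001 -0.001]
```

```bash

python3 -m jog '[0,-0.001,0.04,0,0,0,0,-0.001,0.065,0,0,0,0,-0.001,0.07,0,0,0,0,-0.001,0.07,0,0,0,0,-0.001,0.07,0,0,0,0,-0.001,0.07,0,0,0]'
python3 -c "
from h import *
to(573.3,184.1,79,91.2)"
```

```text
time: 51.45
tool_pos: [574.0, 184.3, 83.2]
tcp_rot: [179.9, -0.0, 91.2]
ft_force: [-0.6, 0.1, -0.6]
finger_gap: 85.5
grip_force: 0.0
[-0.0002 -0.0007  0.0042] [ 0.002 -0.    -0.   ]
```

```bash

python3 -m jog '[0,-0.0004,0.003,0,0,0,0,-0.0004,0.003,0,0,0,0,-0.0004,0.003,0,0,0]'
python3 -m jog '[0,0,0,0,0,0,0,0,0,0,0,0,0,0,0,0,0,0,0,0,0,0,0,0,0,0,0,0,0,0,0,0,0,0,0,0,0,0,0,0,0,0]' -1 40
python3 -m jog '[-0.006,0,0,0,0,0,-0.012,0,0,0,0,0,-0.018,0,0,0,0,0,-0.024,0,0,0,0,0,-0.03,0,0,0,0,0,-0.036,0,0,0,0,0,-0.04,0,0,0,0,0,-0.04,0,0,0,0,0]'
```

```text
time: 51.82
tool_pos: [572.5, 184.1, 78.7]
tcp_rot: [-180.0, 0.0, 91.2]
ft_force: [-0.1, -0.4, -1.0]
finger_gap: 85.6
grip_force: 0.0
time: 52.7
tool_pos: [573.9, 184.1, 79.2]
tcp_rot: [179.8, -0.0, 91.2]
ft_force: [5.6, 1.1, -3.5]
finger_gap: 19.1
grip_force: 45.6
time: 53.7
tool_pos: [574.7, 145.6, 79.3]
tcp_rot: [179.8, -0.2, 91.2]
ft_force: [6.7, 7.2, -4.1]
finger_gap: 19.4
grip_force: 45.4
```

```bash

python3 -m jog '[-0.003,0,0,0,0,0,-0.006,0,0,0,0,0,-0.009,0,0,0,0,0,-0.012,0,0,0,0,0,-0.014,0,0,0,0,0,-0.016,0,0,0,0,0,-0.018,0,0,0,0,0,-0.018,0,0,0,0,0]'
python3 -m jog '[-0.001,0,0,0,0,0,-0.002,0,0,0,0,0,-0.003,0,0,0,0,0,-0.004,0,0,0,0,0,-0.004,0,0,0,0,0,-0.004,0,0,0,0,0]'
python3 -c "
from h import *
p=snap('wrist','w8.png')"
```

```text
time: 54.7
tool_pos: [575.0, 128.3, 79.3]
tcp_rot: [179.8, -0.2, 91.2]
ft_force: [6.9, 10.5, -4.0]
finger_gap: 19.2
grip_force: 45.4
time: 55.45
tool_pos: [575.1, 124.7, 79.2]
tcp_rot: [179.8, -0.2, 91.2]
ft_force: [6.7, 11.8, -4.5]
finger_gap: 19.0
grip_force: 45.4
```

View pics/w8.png

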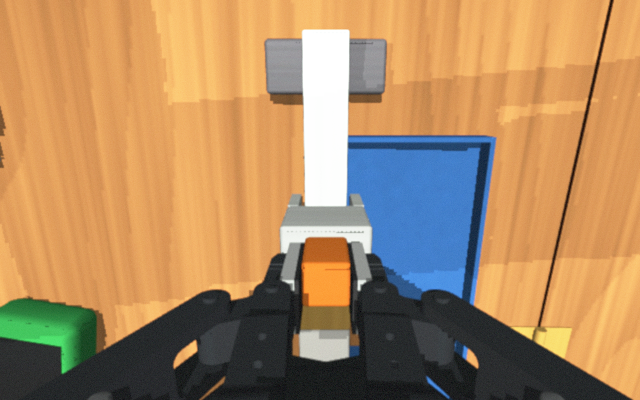

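```bash

for i in 1 2; do :; done
python3 -m jog '[-0.001,0,0,0,0,0,-0.002,0,0,0,0,0,-0.002,0,0,0,0,0]'
python3 -m jog '[-0.001,0,0,0,0,0,-0.001,0,0,0,0,0]'
python3 -m jog '[-0.001,0,0,0,0,0,-0.001,0,0,0,0,0]'
python3 -m jog '[-0.001,0,0,0,0,0,-0.001,0,0,0,0,0]'
python3 -m jog '[-0.001,0,0,0,0,0,-0.001,0,0,0,0,0]'
```

```text
time: 55.88
tool_pos: [575.2, 122.8, 79.3]
tcp_rot: [179.8, -0.2, 91.2]
ft_force: [6.6, 12.3, -4.1]
finger_gap: 18.6
grip_force: 45.4
time: 56.12
tool_pos: [575.2, 121.8, 79.2]
tcp_rot: [179.8, -0.2, 91.2]
ft_force: [5.7, 12.6, -3.1]
finger_gap: 18.6
grip_force: 45.4
time: 56.38
tool_pos: [575.2, 120.8, 79.2]
tcp_rot: [179.8, -0.2, 91.2]
ft_force: [5.8, 12.4, -4.3]
finger_gap: 18.9
grip_force: 45.4
time: 56.62
tool_pos: [575.2, 119.9, 79.3]
tcp_rot: [179.8, -0.2, 91.2]
ft_force: [6.1, 13.6, -3.9]
finger_gap: 19.0
grip_force: 45.4
time: 56.88
tool_pos: [575.2, 119.1, 79.3]
tcp_rot: [179.8, -0.3, 91.3]
ft_force: [6.2, 13.3, -3.6]
finger_gap: 18.9
grip_force: 45.4
```

```bash

python3 -m jog '[-0.001,0,0,0,0,0,-0.001,0,0,0,0,0]'
python3 -m jog '[-0.001,0,0,0,0,0,-0.001,0,0,0,0,0]'
python3 -m jog '[0,0,0,0,0,0,0,0,0,0,0,0]'

```

```text
time: 57.12
tool_pos: [575.3, 118.3, 79.2]
tcp_rot: [179.8, -0.3, 91.3]
ft_force: [6.5, 14.4, -4.3]
finger_gap: 19.3
grip_force: 45.4
time: 57.38
tool_pos: [575.3, 117.5, 79.2]
tcp_rot: [179.8, -0.3, 91.3]
ft_force: [7.3, 15.8, -4.8]
finger_gap: 19.3
grip_force: 45.4
time: 57.62
tool_pos: [575.3, 117.5, 79.3]
tcp_rot: [179.8, -0.3, 91.3]
ft_force: [6.1, 16.6, -4.1]
finger_gap: 19.1
grip_force: 45.4
```

```bash

python3 -m jog '[-0.0006,0,0,0,0,0,-0.0013,0,0,0,0,0,-0.0013,0,0,0,0,0,-0.0013,0,0,0,0,0,-0.0013,0,0,0,0,0]'

```

```text
time: 58.25
tool_pos: [575.3, 116.6, 79.2]
tcp_rot: [179.8, -0.3, 91.3]
ft_force: [6.1, 16.7, -4.4]
finger_gap: 19.0
grip_force: 45.3
```

```bash

python3 -m jog '[0,0,0,0,0,0,0,0,0,0,0,0,0,0,0,0,0,0,0,0,0,0,0,0,0,0,0,0,0,0]' 1
python3 -m jog '[0,0,-0.05,0,0,0,0,0,-0.11,0,0,0,0,0,-0.17,0,0,0,0,0,-0.22,0,0,0,-0.05,0,-0.22,0,0,0,-0.05,0,-0.22,0,0,0,-0.05,0,-0.22,0,0,0,-0.05,0,-0.22,0,0,0]'
cat >> h.py <<'E'
def cal():
    p=snap('wrist');w=cloud(p)
    for n,z0,z1,x,y in(('tab',95,108,572,120),('jawtop',68,80,570,120),('house',68,80,570,-60),('pack',58,67.5,576,50)):
      m=((w[...,2]>z0)&(w[...,2]<z1)&(abs(w[...,0]-x)<50)&(abs(w[...,1]-y)<90)).astype(np.uint8)
      n_,l,st,_=cv2.connectedComponentsWithStats(m)
      for i in range(1,n_):
        if st[i,4]>60:
          a=w[l==i];q=cv2.minAreaRect(a[:,:2].astype(np.float32));print(n,st[i,4],np.round(q[0],1),np.round(q[1],1),round(q[2],1),'y',np.round(np.percentile(a[:,1],[0,2,98,100]),1),'x',np.round(np.percentile(a[:,0],[1,99]),1))
    return p
E
python3 -c "
from h import *
p=cal();cv2.imwrite('pics/w9.png',p['pixels'][90:330,220:420,::-1].repeat(2,0).repeat(2,1))"
```

```text
time: 58.88
tool_pos: [574.1, 112.6, 78.8]
tcp_rot: [-180.0, 0.0, 91.2]
ft_force: [0.1, -0.1, -1.0]
finger_gap: 85.5
grip_force: 0.0
time: 59.88
tool_pos: [574.9, 63.5, 298.1]
tcp_rot: [-179.9, -0.0, 91.2]
ft_force: [-1.1, 0.2, -0.4]
finger_gap: 85.6
grip_force: 0.0
tab 412 [574.8 116.9] [18.8 19.1] 1.2 y [107.2 107.5 126.5 126.6] x [565.5 584.3]
jawtop 780 [574.8 116.6] [43.7 29. ] 1.3 y [101.6 102.1 131.2 131.5] x [553.2 596.3]
house 217 [578.1 -41.8] [38.3  7.7] 1.5 y [-45.4 -45.3 -38.  -37.6] x [559.  597.2]
house 851 [578.3 -70.3] [44.8 29.3] 1.7 y [-85.3 -84.1 -56.1 -55.4] x [556.9 600.6]
pack 2861 [576.1  30.5] [ 39.1 139.9] 1.6 y [-39.4 -38.2  98.3 100.6] x [561.8 589.9]
```

View pics/w9.png

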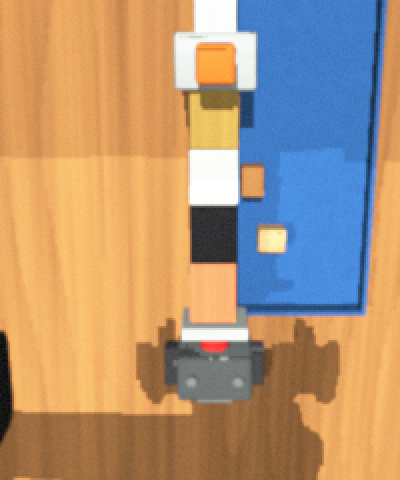

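```bash

python3 -m jog '[0,0,-0.03,0,0,0,0,0,-0.03,0,0,0,0,0,-0.03,0,0,0,0,0,-0.03,0,0,0,0,0,-0.03,0,0,0]'
python3 -c "
from h import *
p=cal()
q=snap('top')
w=cloud(q)
for t in ['brush','gps_case','chart_clamp','bottle_cap']:
  d=r.outline_of(q,t)[0];print(t,d['score'],np.nanmedian(w[d['region']],0))
print(r.hand_in())"
```

```text
time: 60.55
tool_pos: [574.8, 62.9, 327.8]
tcp_rot: [-179.9, 0.0, 91.2]
ft_force: [0.3, 0.1, -0.5]
finger_gap: 85.4
grip_force: 0.0
tab 353 [574.4 116.9] [19.3 18.7] 1.2 y [107.4 107.6 126.2 126.4] x [564.7 584.1]
jawtop 675 [574.6 116.7] [43.8 29. ] 1.2 y [101.9 102.2 131.3 131.7] x [553.5 596.4]
house 186 [578.  -41.7] [38.4  7.7] 1.0 y [-45.6 -45.  -38.  -37.6] x [558.9 597.2]
house 768 [578.9 -70.8] [44.5 30.6] 0.7 y [-86.2 -85.2 -56.2 -55.3] x [556.6 600.8]
pack 2499 [576.4  30.7] [ 39.3 139.8] 1.3 y [-39.6 -38.2  98.4 100.7] x [561.  590.6]
brush 0.66 [496.33336142 368.24117351  47.30032912]
gps_case 0.9 [364.57408428 -41.92178892  30.44195989]Traceback (most recent call last):
  File "<string>", line 7, in <module>
    d=r.outline_of(q,t)[0];print(t,d['score'],np.nanmedian(w[d['region']],0))
      ~~~~~~~~~~~~~~~~~^^^
IndexError: list index out of range
```

```bash

python3 -c "
from h import *
q=snap('scene');w=cloud(q)
for t in ['gps_case','chart_clamp','bottle_cap']:
  for d in r.outline_of(q,t)[:1]:print(t,d['score'],d['bbox'],np.nanmedian(w[d['region']],0))
print(r.hand_in())"
```

```text
gps_case 0.57 [270.8, 174.8, 317.5, 201.0] [385.9063913   -7.67134856  29.72402391]
chart_clamp 0.64 [352.7, 171.1, 384.2, 184.7] [354.92107819 192.38433325  10.87602456]
bottle_cap 0.75 [234.8, 192.0, 252.5, 206.6] [ 401.40472077 -133.41287221   16.89857742]
the job is handed in; nothing more can be done
None
```

I handed the job in at about 61 s: both offcuts are in the tray, the four spacers are held on the rail with the anvil about 4.5 mm in, the brush stands about 1 mm from the coaster's centre, and the bystanders are where they were.

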